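# Put the cheese away in its dish

### The arm

A 6-joint arm with a two-finger parallel gripper is mounted at the origin on a cart in front of the work surface, level with it; the furniture and walls round the work are solid. World frame = base frame: x ahead of the robot, y to its left, z up, the work surface at z = 0. Lengths are in mm, angles in rad, forces in N, time in s.
With the tool pointing down it reaches from about 325 to 775 mm from the base axis. Payload 5.5 kg.
Tool frame: the origin (TCP) lies at the very end of the fingers, on their centre line; the grasp point (between the pads) lies 19 mm behind it; x points along the fingers, z is the direction in which the jaws open and shut, and the axes are right-handed (so a half turn about x gives the same grasp; the last joint's range is limited). The gripper opens to 88 mm and grips with 3 to 60 N. Pads are 20 mm wide; open, the fingers measure 115 mm over their backs; the gripper's body (75 mm by 178 mm) begins 61 mm behind the grasp point.
Start: joints at [-1.363, 0.091, 1.231, -0, 1.82, -0.057], TCP at [157.029, -579.101, 222.631] pointing down, gripper open.
Joint ranges: [-2.87, 2.87], [-0.86, 2.18], [0.17, 2.46], [-1.51, 4.65], [0.06, 2.69], [-2.65, 2.65]. Speed limits (rad/s): [2.57, 2.57, 3.01, 3.14, 3.14, 3.14].

### API

Orientations are given as [roll, pitch, yaw] about the fixed x, y, z axes, in that order (R = Rz(yaw) Ry(pitch) Rx(roll)).
In Python, from rig import r gives the robot as it stands. Calls block until the motion is done:
- r.move_ptp(position, orientation): joint-space move of the TCP to a pose.
- r.move_straight(position, frame=None, velocity=150, contact_N=None): straight line of the TCP; frame=None keeps the orientation; velocity is the mean speed in mm/s. With contact_N (N) it stops when the force on the tool has changed by that much, and returns True; else False.
- r.move_joints(angles): joint-space move.
- r.open() and r.clamp(): open the fingers fully, or close them until they stop; the grip force is fixed at half the most.
- r.dwell(seconds).
- r.inverse_kinematics(position, orientation): joint angles nearest the present ones, or None.
- r.observe(): the state.
- r.snapshot(name): name is "scene" or "top" or "wrist"; returns a dict with "color" (480x640x3 uint8, blue, green, red), "camera_matrix" (3x3 intrinsics, pixels), "R" (3x3) and "t" (3): a world point X has camera coordinates R X + t; the wrist camera has in their place "tool_from_camera" (4x4, takes a point from camera to tool coordinates, whose origin is the TCP and whose axes are the tool frame's). Camera axes: x right, y down, z forward; pixel columns grow to the right and rows downward; lengths in mm; the calibration is good to about 2 mm. The wrist camera is an equidistant fisheye: a pixel r from the principal point sees the ray r / f radians off the axis. A picture is of the moment at which its call begins: read the wrist's pose just before it. There is no depth.
A pose or a line that the arm cannot do raises r.IKError and nothing moves.
- r.sign_off(): hands the job in, once; it reports no verdict.
Trained networks look in the newest picture that a camera, given by its name, has taken for a name from the list of things; names that differ only in an ending like _2 or _b are one class to them, and where a whole thing is asked for, a point or a joint stands for the part that bears it (a point fixed in the world has none). Each returns a list of dicts, best first, with "p" (0 to 1); they miss things now and then, are a little off and sometimes report something else, mostly with a low value. They report only what shows in the picture. A call takes as long as a camera call. They do not tell look-alikes from the thing itself.
- r.spot_in(label, camera): "location" ([column, row] in pixels, amid what is visible of it).
The state is a dict: "time": time; "qpos": joint angles; "dq": joint speeds; "joint_efforts": joint torques, N m; "position": TCP position; "tcp_rot": TCP orientation; "force": force on the tool from outside, world axes, zero at the start; "wrist_torque": the same for the moment, N m; "grip_width": opening from 0.0 (shut) to 1.0 (fully open).
Only numpy, scipy, OpenCV 4.12 (cv2) and the standard library are available. Lean on these libraries where they do the work, as an engineer would, in place of code of your own. Each camera call takes 0.05 s, during which the arm holds its last target.

### The job

Put the rectangular block of cheese into the small recess in the middle of the wooden cheese dish, seated flat and square on its floor, then put the white cover over it so that its rim sits fully down and level in the larger step around it. Set both down gently rather than dropping them, let go, and leave the cheese wedge and the jars where they are.

Things in the scene. Friction and masses are not known exactly. Their poses are not given: they have to be found in the camera images.
- cheese_mid (a point): Centre of the loose yellow block of cheese: 36 mm along x, 55 mm along y, 30 mm high (z up), about 0.12 kg; this point is 15 mm above its underside. It lies flat on a fixed flat wooden chopping board (170 x 300 mm with its handle, 18 mm thick), nearer or farther than the cheese wedge. It fits the recess either way round.
- recess (a point): Centre of the floor of the small cheese recess, in the middle of the fixed wooden cheese dish (150 mm along x, 190 mm along y, 22 mm high, on the counter, turned either way). Axes of the dish, z up. The floor is 6 mm above the counter; the recess is 44 mm along x, 63 mm along y, 8 mm deep to the ledge round its mouth; edges chamfered 2 mm.
- ledge (a point): Centre of the dish's wider step, straight above recess, at the height of its flat ledge: 8 mm above the recess floor, 14 mm above the counter, 8 mm below the dish's top. The step is 98 mm along x and 118 mm along y (same axes). The cover's rim stands on this ledge, inside the step.
- cover_grip (a point): Centre of the bar grip on the loose white ceramic cover (about 0.3 kg), a shell open below, 90 mm along x, 110 mm along y, walls 4 mm, 40 mm high inside, standing on its rim. The bar is 16 mm along x, 56 mm along y, 46 to 74 mm above the rim; this point is 60 mm above the rim, so 68 mm above recess when seated. Its y goes along the dish's y, either way round.
- cheese: The loose block of cheese itself; origin at the centre of its underside, same axes as cheese_mid.
- cover: The white cover itself; origin at the centre of its lower rim, same axes as cover_grip.
- wedge: A pale wedge of cheese, 58 x 78 mm and 32 mm high, on the same chopping board, its centre about 105 mm from the block's; leave it. Origin at the centre of its underside.
- jar_a: Closed jam jar at the back, 60 mm wide, 75 mm high; leave it. Origin under its centre.
- jar_b: Closed jam jar at the back, 59 mm wide, 75 mm high; leave it. Origin under its centre.
Not all that is in view belongs to the job. What is shaped like the cover but yellow is not meant.

How it is judged:
By the outcome, as a careful person would: the job done as asked, in the order asked, and still so for the second after the job is handed in, with the robot touching nothing.
It also fails if it takes over 67 s, if anything falls off the work surface, if the arm or the gripper's body presses on something with over 40 N, if the wrist force passes 120 N, or if a joint passes its speed limit or range.

## Working session

There is one attempt and no reset: what is moved stays moved. The work goes in short steps, each a Python script; the robot and the scene stay as the last script left them, time stands still between calls to the robot, and variables do not carry over. Pictures are saved under pics/ and viewed, and the job is handed in when it is done.

```bash
ls; mkdir -p pics
python3 - <<'E'
from rig import r
import cv2
for n in ["scene","top","wrist"]:
    s=r.snapshot(n); cv2.imwrite(f"pics/a_{n}.png",s["color"])
    print(n,s["camera_matrix"].round(1).tolist(), [s[k].round(3).tolist() for k in s if k in("R","t","tool_from_camera")])
    for l in ["cheese_mid","recess","cover_grip","wedge","jar_a"]:
        print(l,[( [round(float(v),1) for v in d["location"]],round(d["p"],2)) for d in r.spot_in(l,n)])
o=r.observe();print(o)
E
```

```text
pics
scene [[599.3, 0.0, 316.6], [0.0, 599.3, 244.3], [0.0, 0.0, 1.0]] [[[-0.687, -0.726, -0.008], [-0.301, 0.295, -0.907], [0.661, -0.621, -0.421]], [383.461, 209.827, 927.434]]
cheese_mid [([375.1, 214.5], 0.69), ([413.0, 227.5], 0.36)]
recess [([336.4, 267.7], 0.62)]
cover_grip [([261.3, 366.9], 0.9), ([220.9, 317.8], 0.59)]
wedge [([412.3, 223.8], 0.82)]
jar_a [([225.1, 240.7], 0.72), ([315.7, 208.5], 0.7)]
top [[558.8, 0.0, 324.9], [0.0, 558.8, 240.5], [0.0, 0.0, 1.0]] [[[-0.029, -1.0, -0.005], [-0.977, 0.029, -0.21], [0.21, -0.001, -0.978]], [9.123, 523.938, 1386.749]]
cheese_mid [([416.7, 208.9], 0.53)]
recess [([323.8, 253.9], 0.74)]
cover_grip [([195.3, 323.4], 0.87), ([212.7, 258.0], 0.58)]
wedge [([421.0, 248.9], 0.61)]
jar_a [([380.4, 163.3], 0.98), ([279.4, 164.8], 0.81)]
wrist [[371.6, 0.0, 320.8], [0.0, 371.6, 236.1], [0.0, 0.0, 1.0]] [[[0.001, -0.304, 0.953, -161.347], [0.001, -0.953, -0.304, 84.692], [1.0, 0.001, -0.001, 0.083], [0.0, 0.0, 0.0, 1.0]]]
cheese_mid []
recess []
cover_grip []
wedge []
jar_a []
{'time': 0.9, 'qpos': array([-1.36271508e+00,  9.10853623e-02,  1.23067883e+00, -1.88706293e-06,
        1.81979011e+00, -5.67027645e-02]), 'dq': array([ 0.00162927, -0.00197419,  0.00041678, -0.00113151, -0.00017168,
       -0.0001533 ]), 'joint_efforts': array([ 8.81539108e-04, -4.46187901e+01, -4.06508303e+01,  6.96655596e-02,
        1.94086845e-02, -4.35317105e-06]), 'position': array([ 157.02121981, -579.11260641,  222.65194652]), 'tcp_rot': array([-0.10435138,  1.57075793, -1.41036416]), 'force': array([ 0.40224409,  0.04609737, -0.2461619 ]), 'wrist_torque': array([0.02941163, 0.01347409, 0.02403309]), 'grip_width': 0.9965237715820427}
```

View pics/a_scene.png

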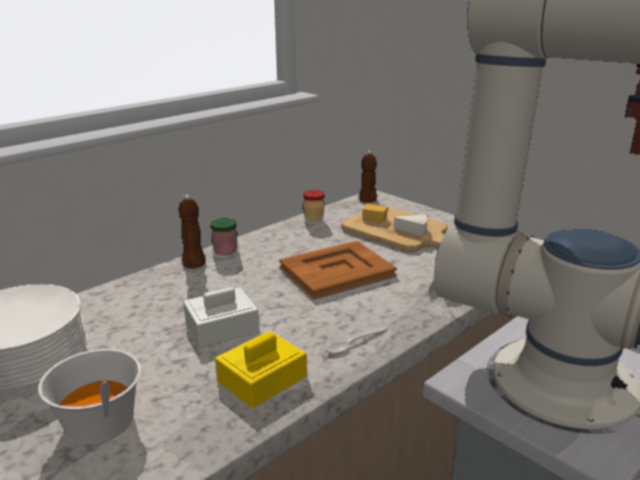

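View pics/a_top.png

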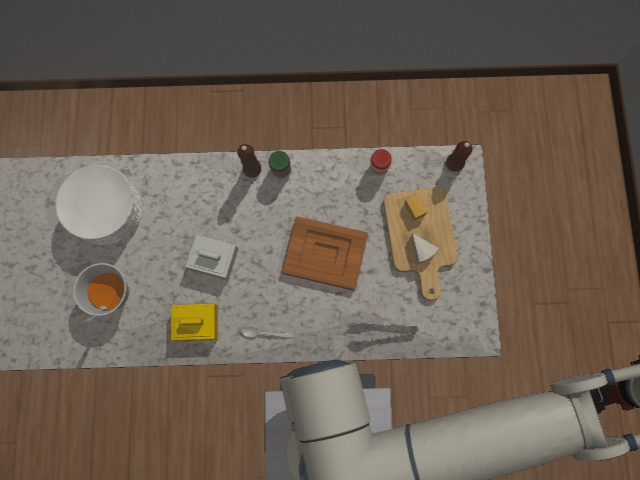

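```bash
cat > h.py <<'E'
import numpy as np, cv2
from scipy.spatial.transform import Rotation as Ro
def top_px(s,uv,z):
    K,R,t=s["camera_matrix"],s["R"],np.array(s["t"]).ravel()
    d=R.T@np.linalg.inv(K)@np.array([uv[0],uv[1],1.]); c=-R.T@t
    return c+d*(z-c[2])/d[2]
def T_tool(o):
    T=np.eye(4);T[:3,:3]=Ro.from_euler("xyz",o["tcp_rot"]).as_matrix();T[:3,3]=o["position"];return T
def wr_px(s,T,uv,z):
    K=s["camera_matrix"];a=np.array([(uv[0]-K[0,2])/K[0,0],(uv[1]-K[1,2])/K[1,1]]);th=np.hypot(*a)
    d=np.array([*(a/max(th,1e-9)*np.sin(th)),np.cos(th)]);C=T@s["tool_from_camera"]
    d=C[:3,:3]@d;c=C[:3,3];return c+d*(z-c[2])/d[2]
def wr_proj(s,T,X):
    C=np.linalg.inv(T@s["tool_from_camera"]);p=C[:3,:3]@np.asarray(X,float)+C[:3,3]
    th=np.arctan2(np.hypot(p[0],p[1]),p[2]);K=s["camera_matrix"];n=p[:2]/np.hypot(p[0],p[1])
    return np.array([K[0,2]+K[0,0]*th*n[0],K[1,2]+K[1,1]*th*n[1]])
def down(yaw_z):
    # tool x down, tool z (jaw axis) at world angle yaw_z
    x=np.array([0,0,-1.]);z=np.array([np.cos(yaw_z),np.sin(yaw_z),0]);y=np.cross(z,x)
    return Ro.from_matrix(np.c_[x,y,z]).as_euler("xyz")
E
python3 - <<'E'
from rig import r
from h import *
s=r.snapshot("top")
for n,uv,z in [("cheese",(416,204),48),("wedge",(423,248),40),("recess",(325,252),10),("cover",(208,254),74),("yellow",(190,322),74),("jarA",(380,157),75),("jarB",(279,158),75),("mill",(463,148),100)]:
    print(n,top_px(s,uv,z).round(0))
im=s["color"]
cv2.imwrite("pics/b.png",cv2.resize(im[180:280,170:470],None,fx=2.66,fy=2.66,interpolation=cv2.INTER_CUBIC))
print(Ro.from_euler("xyz",r.observe()["tcp_rot"]).as_matrix().round(2))
for n,p,y in [("c",(550,-220,260),0),("d",(450,0,260),0),("g",(450,270,260),0)]:
  for a in (0,np.pi/2,np.pi,-np.pi/2):
    q=r.inverse_kinematics(list(p),list(down(a)));print(n,a,None if q is None else np.round(q,2))
E
```

```text
cheese [ 616. -249.   48.]
wedge [ 500. -261.   40.]
recess [502.  -6.  10.]
cover [494. 291.  74.]
yellow [324. 333.  74.]
jarA [ 740. -158.   75.]
jarB [745. 108.  75.]
mill [ 748. -371.  100.]
[[ 0.    0.97  0.26]
 [-0.    0.26 -0.97]
 [-1.   -0.    0.  ]]
c 0 [-0.44  0.08  1.17  0.    1.89 -0.44]
c 1.5707963267948966 [-0.44  0.08  1.17  0.    1.89 -2.01]
c 3.141592653589793 None
c -1.5707963267948966 [-0.44  0.08  1.17  0.    1.89  1.13]
d 0 [-0.08 -0.3   1.53  0.    1.91 -0.08]
d 1.5707963267948966 [-0.08 -0.3   1.53  0.    1.91 -1.65]
d 3.141592653589793 None
d -1.5707963267948966 [-0.08 -0.3   1.53  0.    1.91  1.5 ]
g 0 [ 0.48 -0.1   1.36 -0.    1.89  0.48]
g 1.5707963267948966 [ 0.48 -0.1   1.36 -0.    1.89 -1.1 ]
g 3.141592653589793 None
g -1.5707963267948966 [ 0.48 -0.1   1.36 -0.    1.89  2.05]<sys>:0: UserWarning: Gimbal lock detected. Setting third angle to zero since it is not possible to uniquely determine all angles.
```

View pics/b.png

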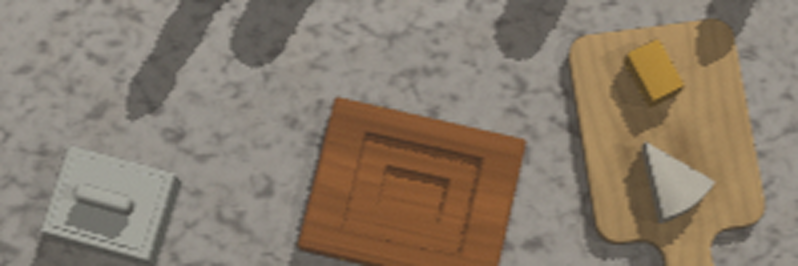

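```bash
python3 -W ignore - <<'E'
from rig import r
from h import *
import pickle
P=[]
for n,p in [("cheese",(600,-210,240)),("dish",(500,40,240)),("cover",(480,300,300))]:
    r.move_ptp(list(p),list(down(0))); r.dwell(0.3)
    o=r.observe();s=r.snapshot("wrist");P.append((n,T_tool(o),s))
    cv2.imwrite(f"pics/w_{n}.png",s["color"]);print(n,o["time"],o["position"],o["force"])
    for l in ["cheese_mid","recess","cover_grip","wedge"]:
        print(l,[( [round(float(v),1) for v in d["location"]],round(d["p"],2)) for d in r.spot_in(l,"wrist")])
pickle.dump(P,open("P.pkl","wb"))
E
```

```text
cheese 3.325 [ 599.82650501 -210.50873136  239.99992037] [-0.2588373  -0.04288769  0.33750771]
cheese_mid [([333.9, 240.9], 0.73), ([224.2, 51.4], 0.67)]
recess [([223.1, 51.0], 0.9)]
cover_grip []
wedge [([223.2, 248.5], 0.71)]
dish 4.925 [500.34494876  39.24168126 239.73450657] [-0.15719062  0.02658376 -0.09923114]
cheese_mid [([403.0, 414.8], 0.81)]
recess [([321.0, 235.1], 0.62)]
cover_grip [([314.8, 7.4], 0.73)]
wedge [([314.8, 418.3], 0.61)]
cover 6.5167 [480.36387099 299.03993905 299.96416731] [-0.92298435 -0.23778786 -0.14281942]
cheese_mid []
recess [([332.5, 364.6], 0.62)]
cover_grip [([335.1, 195.6], 0.8), ([197.5, 162.8], 0.74)]
wedge []
```

View pics/w_cheese.png

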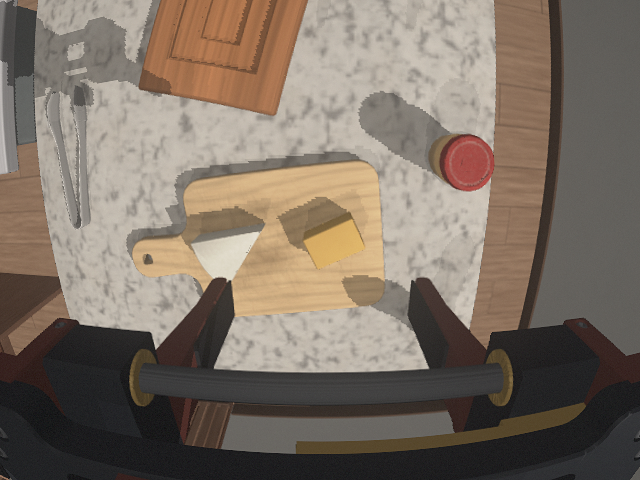

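View pics/w_dish.png

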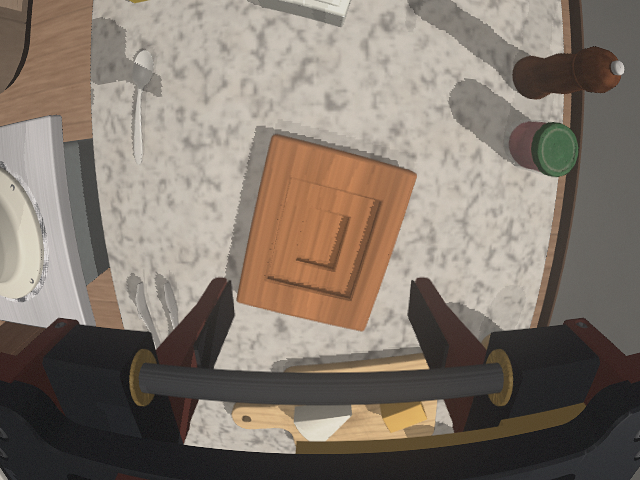

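View pics/w_cover.png

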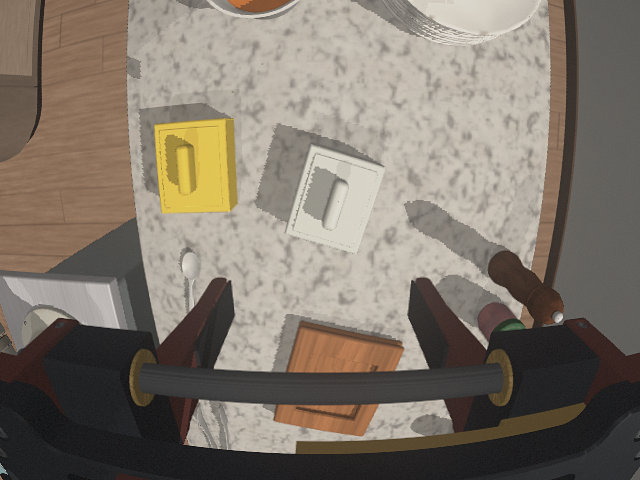

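Run:
```python
import cv2
def c(n,x,y,w,h,f): 
    im=cv2.imread(f"pics/w_{n}.png")[y:y+h,x:x+w]; cv2.imwrite(f"pics/z_{n}.png",cv2.resize(im,None,fx=f,fy=f,interpolation=cv2.INTER_CUBIC))
c("cheese",270,190,120,100,6);c("dish",220,120,210,220,2.7);c("cover",270,130,130,140,4)
```

```text
(no output)
```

View pics/z_cheese.png

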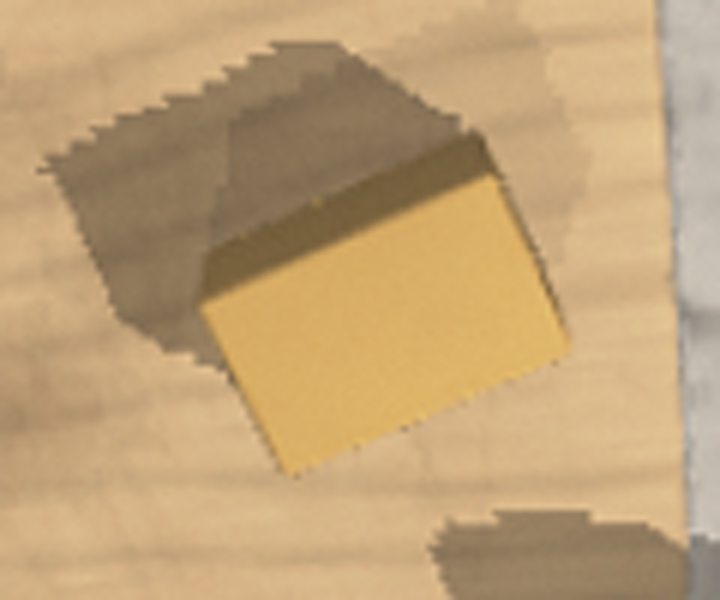

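View pics/z_dish.png

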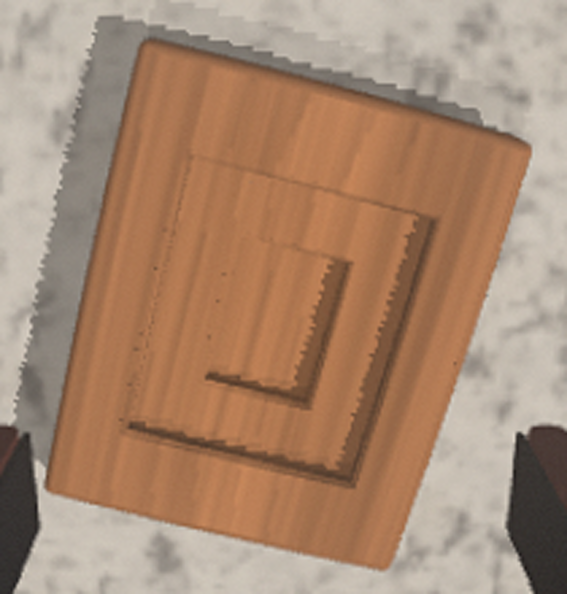

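View pics/z_cover.png

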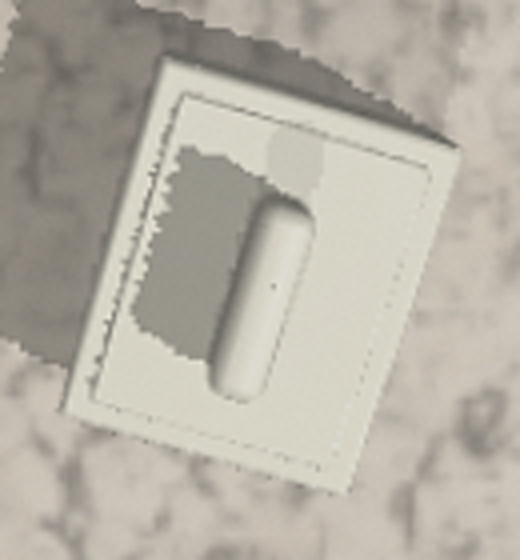

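```bash
cat >> h.py <<'E'
def fit(s,T,uvs,L,W,z):
    from scipy.optimize import least_squares
    pts=np.array([wr_px(s,T,u,z)[:2] for u in uvs])
    print("edges",[round(float(np.linalg.norm(pts[i]-pts[(i+1)%4])),1) for i in range(4)],pts.round(1).tolist())
    c=pts.mean(0);
    d=((pts[1]-pts[2])+(pts[0]-pts[3])); return c,np.arctan2(d[1],d[0]),pts
E
python3 - <<'E'
from h import *
import pickle
P={n:(T,s) for n,T,s in pickle.load(open("P.pkl","rb"))}
T,s=P["cheese"];c,a,_=fit(s,T,[(303.67,240.5),(352.2,219.5),(364.8,248.3),(318.3,269.2)],0,0,48);print("cheese",c,np.degrees(a))
T,s=P["dish"];c,a,_=fit(s,T,[(273.7,134.8),(416.7,175.6),(363.7,331.1),(237,301.9)],0,0,22);print("dish",c,np.degrees(a))
c,a,_=fit(s,T,[(220+191/2.7,120+156/2.7),(220+437/2.7,120+218/2.7),(220+354/2.7,120+486/2.7),(220+127/2.7,120+423/2.7)],0,0,22);print("step",c,np.degrees(a))
c,a,_=fit(s,T,[(220+231/2.7,120+231/2.7),(220+351/2.7,120+262/2.7),(220+309/2.7,120+408/2.7),(220+206/2.7,120+377/2.7)],0,0,14);print("rec",c,np.degrees(a))
T,s=P["cover"]
for z in (44,46): c,a,_=fit(s,T,[(311.3,144.3),(385,167),(356.8,253),(287,232.5)],0,0,z);print("cover",c,np.degrees(a))
for uv in [(288,205),(240,390),(264,298)]: print(wr_px(s,T,(270+uv[0]/4,130+uv[1]/4),74))
E
```

```text
edges [52.9, 33.1, 52.4, 34.4] [[583.3, -243.3], [631.4, -221.5], [645.1, -251.7], [597.9, -274.5]]
cheese [ 614.4221573  -247.75102373] 114.70898393125502
edges [153.9, 192.5, 154.3, 195.0] [[453.2, 110.6], [601.4, 69.4], [552.2, -116.7], [402.9, -77.8]]
dish [502.42877172  -3.6482939 ] 75.12638699477745
edges [98.1, 119.6, 99.4, 114.6] [[469.9, 65.9], [565.0, 41.8], [535.6, -74.1], [440.5, -44.9]]
step [502.75628816  -2.81568424] 75.44317775520082
edges [49.4, 65.1, 45.0, 62.8] [[484.6, 34.5], [532.3, 21.9], [516.2, -41.2], [473.4, -27.3]]
rec [501.63823519  -3.03972767] 77.6996920370177
edges [87.1, 107.8, 86.9, 106.9] [[470.4, 357.8], [553.9, 332.8], [524.1, 229.2], [441.1, 255.0]]
cover [497.40463939 293.66843471] 74.02751119075344
edges [86.7, 107.3, 86.5, 106.4] [[470.5, 357.9], [553.6, 333.0], [523.9, 229.9], [441.3, 255.6]]
cover [497.32666321 294.09752799] 74.02751119075342
[503.32468482 320.61026133  74.        ]
[490.95585844 269.81547244  74.        ]
[497.21508293 295.4202853   74.        ]
```

```bash
python3 -W ignore - <<'E'
from rig import r
from h import *
a=np.radians(-65.3); p=[614.4,-247.8]
r.move_ptp(p+[110],list(down(a))); r.dwell(0.2)
o=r.observe();s=r.snapshot("wrist");print(o["position"],Ro.from_euler("xyz",o["tcp_rot"]).as_matrix().round(3).tolist())
cv2.imwrite("pics/c1.png",s["color"])
import pickle;pickle.dump((T_tool(o),s),open("c1.pkl","wb"))
T=T_tool(o)
ax=np.radians(-65.3);ux=np.array([np.cos(ax),np.sin(ax)]);uy=np.array([-ux[1],ux[0]])
im=s["color"].copy()
for i,j in [(1,1),(1,-1),(-1,-1),(-1,1)]:
    q=np.array(p)+18*i*ux+27.5*j*uy
    u=wr_proj(s,T,[*q,48]);print(u.round(1));cv2.circle(im,tuple(int(v*8) for v in u),16,(255,0,0),-1,cv2.LINE_AA,3)
cv2.imwrite("pics/c1.png",im)
E
```

```text
[ 614.79189574 -247.074491    110.40087687] [[0.001, 0.908, 0.419], [-0.0, 0.419, -0.908], [-1.0, 0.0, 0.0]]
[350.5 215.5]
[348.1 294.9]
[294.6 294.8]
[292.7 215.3]
```

View pics/c1.png

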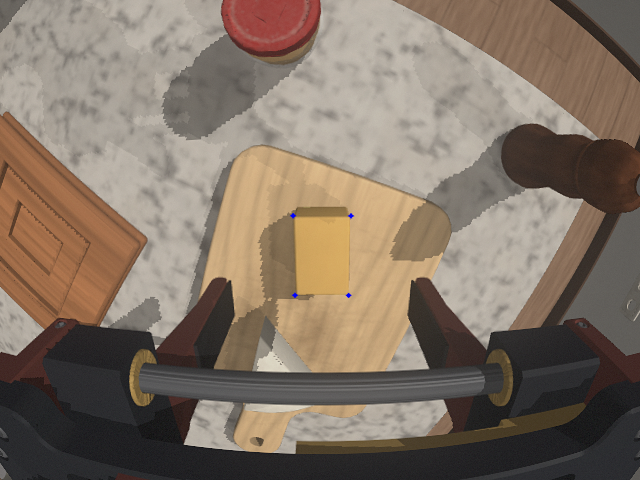

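The yellow box at (322,255) matches the predicted corners. The white wedge is separate, at (280,360). Next I grip the block.

```bash
python3 -W ignore - <<'E'
from rig import r
from h import *
import pickle
p=[614.4,-247.8]
print(r.move_straight(p+[35.5],velocity=80,contact_N=8)); o=r.observe(); print(o["position"],o["force"])
r.clamp(); o=r.observe();print(o["grip_width"],o["force"],o["position"])
r.move_straight(p+[110],velocity=120)
a=np.radians(-14.7)
r.move_ptp([502.5,-3.2,110],list(down(a))); r.dwell(0.3)
o=r.observe();s=r.snapshot("wrist");T=T_tool(o);pickle.dump((T,s),open("d1.pkl","wb"))
print(o["time"],o["grip_width"],o["position"],o["force"]);cv2.imwrite("pics/d1.png",s["color"])
E
```

```text
False
[ 614.86343388 -248.03224424   36.43891973] [0.43127883 0.90122246 0.66439654]
0.40217774461599076 [0.21590198 0.64978175 0.16882267] [ 614.38715693 -247.80311657   35.46643838]
13.2083 0.4092802442820737 [502.81584209  -3.88365673 109.85497185] [ 0.38377309  0.30827053 -1.95251403]
```

View pics/d1.png

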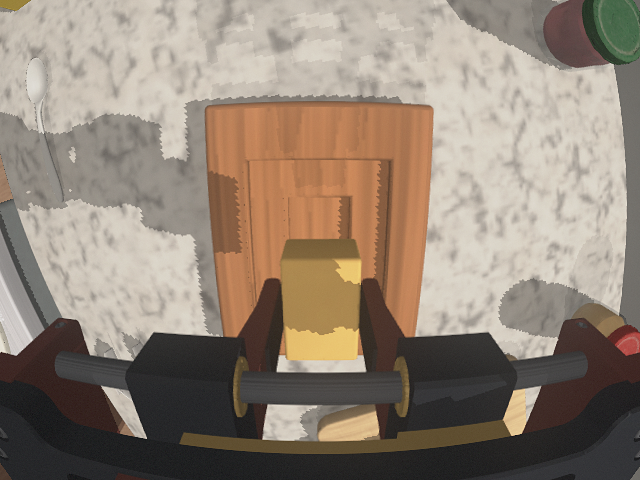

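```bash
python3 -W ignore - <<'E'
from h import *
import pickle
T,s=pickle.load(open("d1.pkl","rb"))
im=s["color"]
cv2.imwrite("pics/d1z.png",cv2.resize(im[90:370,190:450],None,fx=2.1,fy=2.1,interpolation=cv2.INTER_CUBIC))
# predictions
a=np.radians(-14.7);R=np.array([[np.cos(a),-np.sin(a)],[np.sin(a),np.cos(a)]])
print(T[:3,:3].round(4))
for nm,hx,hy,z,c in [("cheeseTop",18,27.5,T[2,3]+12.5,T[:2,3]),("cheeseBot",18,27.5,T[2,3]-17.5,T[:2,3]),("dish",75,95,22,[502.5,-3.2]),("step",49,59,22,[502.5,-3.2]),("rec",22,31.5,14,[502.5,-3.2])]:
    print(nm,[wr_proj(s,T,[*(np.array(c)+R@np.array([i*hx,j*hy])),z]).round(1).tolist() for i,j in [(-1,1),(1,1),(1,-1),(-1,-1)]])
E
```

```text
[[-3.000e-04  2.551e-01  9.669e-01]
 [-1.000e-04  9.669e-01 -2.551e-01]
 [-1.000e+00 -1.000e-04 -3.000e-04]]
cheeseTop [[277.6, 257.1], [361.2, 257.1], [356.1, 360.7], [283.1, 360.6]]
cheeseBot [[284.1, 235.9], [355.2, 235.9], [351.8, 329.1], [287.8, 329.0]]
dish [[208.6, 108.8], [430.2, 108.5], [410.3, 350.6], [229.1, 350.5]]
step [[247.0, 159.4], [391.7, 159.3], [382.9, 314.2], [256.3, 314.1]]
rec [[288.3, 196.2], [350.5, 196.2], [348.5, 278.1], [290.5, 278.1]]
```

View pics/d1z.png

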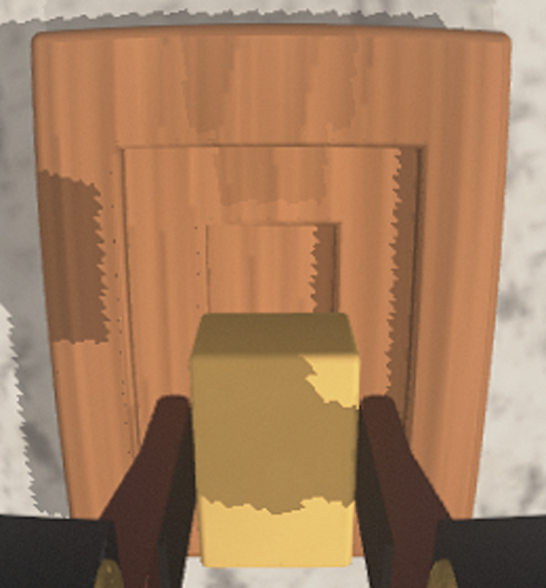

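```bash
python3 -W ignore - <<'E'
from rig import r
from h import *
import pickle
p=[503.0,-3.3]
r.move_straight(p+[50],velocity=80);r.dwell(0.3)
r.move_straight(p+[27.5],velocity=40,contact_N=6);r.dwell(0.2);o=r.observe();print(o["position"],o["force"])
print(r.move_straight(p+[21.8],velocity=10,contact_N=3)); o=r.observe(); print(o["time"],o["position"],o["force"],o["grip_width"])
s=r.snapshot("wrist");cv2.imwrite("pics/e1.png",s["color"])
s=r.snapshot("scene");cv2.imwrite("pics/e1s.png",cv2.resize(s["color"][200:310,270:410],None,fx=5,fy=5,interpolation=cv2.INTER_CUBIC))
E
```

```text
[503.25464005  -3.32463742  27.88890285] [ 9.11102250e-02  1.02683302e-03 -1.07122659e+00]
True
15.8 [503.09909771  -3.29052603  23.79116342] [ 0.47215007 -0.33033499  3.81415989] 0.40656947705899016
```

View pics/e1.png

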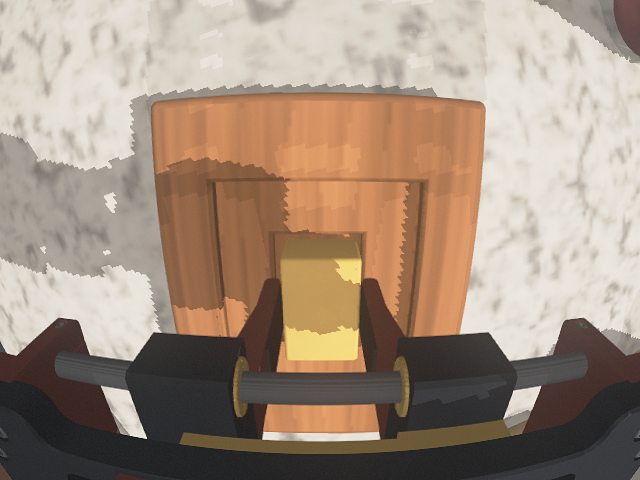

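View pics/e1s.png

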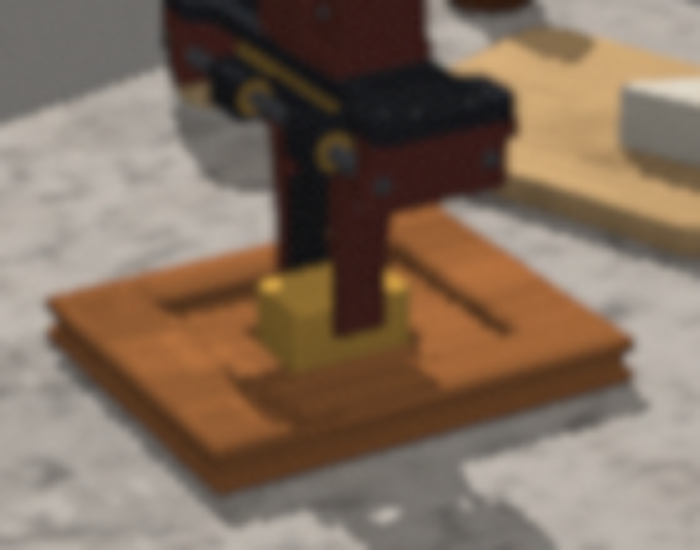

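Contact came at z = 23.8 mm against 23.5 expected, and the block is inside the recess outline. I release it and check.

```bash
python3 -W ignore - <<'E'
from rig import r
from h import *
import pickle
r.open();o=r.observe();print(o["position"],o["force"])
r.move_straight([503,-3.3,120],velocity=120);r.dwell(0.25)
o=r.observe();s=r.snapshot("wrist");T=T_tool(o);pickle.dump((T,s),open("f1.pkl","wb"));print(o["time"],o["position"])
cv2.imwrite("pics/f1.png",cv2.resize(s["color"][90:370,190:450],None,fx=2.1,fy=2.1,interpolation=cv2.INTER_CUBIC))
E
```

```text
[502.37039915  -3.23888297  22.82500792] [ 0.03814221 -0.35742706 -0.33281106]
18.0417 [502.64217776  -3.28213814 119.1996113 ]
```

View pics/f1.png

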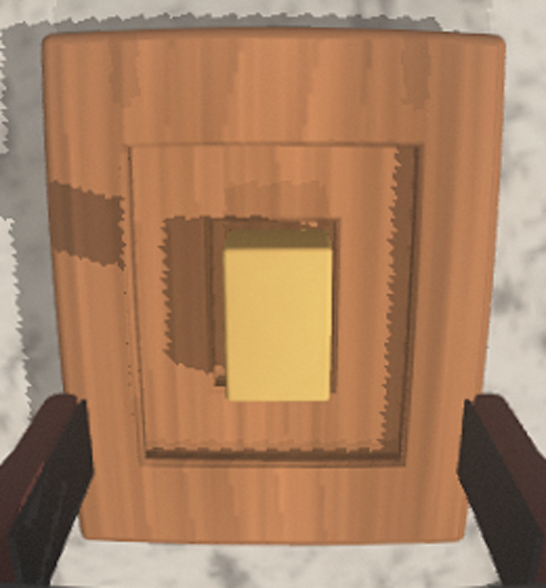

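```bash
python3 -W ignore - <<'E'
from h import *
import pickle
T,s=pickle.load(open("f1.pkl","rb"))
g=lambda l:[(190+x/2.1,90+y/2.1) for x,y in l]
for n,l,z in [("step",[(127,145),(423,145),(407,465),(143,463)],22),("rec",[(210,219),(341,219),(336,390),(215,388)],14),("cheese",[(223,248),(332,248),(330,401),(228,401)],36),("dish",[(43,36),(504,36),(465,543),(81,541)],22)]:
    c,a,_=fit(s,T,g(l),0,0,z);print(n,c.round(2),np.degrees(a).round(2))
E
```

```text
edges [99.0, 120.0, 100.6, 119.3] [[469.9, 66.0], [565.7, 41.0], [536.2, -75.3], [439.1, -49.2]]
step [502.71  -4.35] 75.37
edges [45.6, 64.7, 45.1, 63.9] [[489.0, 32.9], [533.2, 21.4], [516.6, -41.1], [473.1, -29.0]]
rec [502.99  -3.98] 75.38
edges [35.1, 53.9, 35.1, 53.9] [[493.5, 26.3], [527.5, 17.5], [514.4, -34.8], [480.4, -26.0]]
cheese [503.93  -4.24] 75.97
edges [154.0, 195.8, 156.5, 195.4] [[452.4, 110.1], [601.4, 71.1], [552.9, -118.6], [401.6, -78.5]]
dish [502.07  -3.97] 75.28
```

```bash
python3 -W ignore - <<'E'
from rig import r
from h import *
import pickle
r.move_ptp([497.3,294.3,160],list(down(np.radians(-16))));r.dwell(0.25)
o=r.observe();s=r.snapshot("wrist");T=T_tool(o);pickle.dump((T,s),open("g1.pkl","wb"));print(o["time"],o["position"])
cv2.imwrite("pics/g1.png",cv2.resize(s["color"][130:370,190:450],None,fx=2.4,fy=2.4,interpolation=cv2.INTER_CUBIC))
E
```

```text
19.4917 [497.73284032 293.21855102 159.9766001 ]
```

View pics/g1.png

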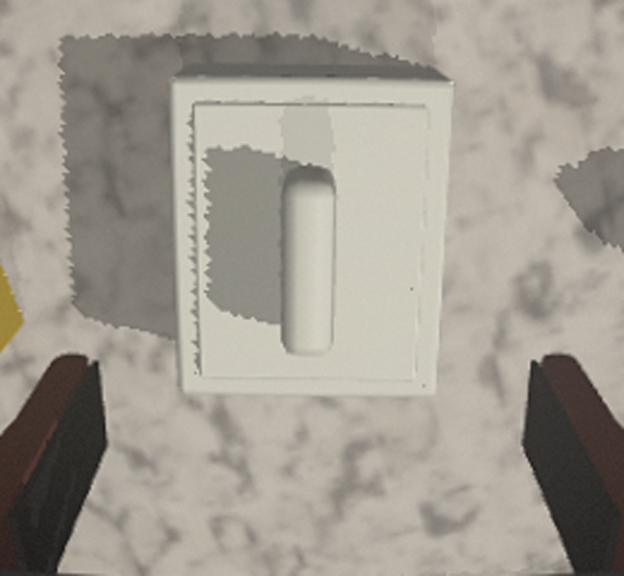

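```bash
python3 -W ignore - <<'E'
from h import *
import pickle
T,s=pickle.load(open("g1.pkl","rb"))
g=lambda l:[(190+x/2.4,130+y/2.4) for x,y in l]
for n,l,z in [("shell",[(174,79),(451,83),(437,394),(183,393)],44),("bar",[(283,172),(335,172),(334,354),(282,354)],70)]:
    c,a,_=fit(s,T,g(l),0,0,z);print(n,c.round(2),np.degrees(a).round(2))
E
```

```text
edges [86.8, 107.4, 88.6, 108.4] [[471.0, 356.9], [554.1, 331.7], [524.3, 228.5], [439.3, 253.3]]
shell [497.15 292.59] 73.45
edges [15.0, 57.1, 16.0, 57.1] [[497.8, 323.7], [512.2, 319.6], [496.5, 264.7], [481.1, 269.1]]
bar [496.91 294.29] 73.54
```

```bash
python3 -W ignore - <<'E'
from rig import r
from h import *
import pickle
p=[497.1,293.4]
r.move_ptp(p+[110],list(down(np.radians(-16.5))))
print(r.move_straight(p+[50],velocity=60,contact_N=8));r.dwell(0.2);o=r.observe();print(o["position"],o["force"])
r.clamp();o=r.observe();print(o["grip_width"],o["force"],o["position"])
r.move_straight(p+[140],velocity=90);o=r.observe();print(o["force"],o["wrist_torque"],o["grip_width"])
r.move_ptp([502.7,-4.1,140],list(down(np.radians(-14.65))));r.dwell(0.4)
o=r.observe();s=r.snapshot("wrist");T=T_tool(o);pickle.dump((T,s),open("h1.pkl","wb"));print(o["time"],o["position"],o["force"],o["grip_width"])
cv2.imwrite("pics/h1.png",s["color"])
s=r.snapshot("scene");cv2.imwrite("pics/h1s.png",cv2.resize(s["color"][150:320,250:430],None,fx=3.5,fy=3.5,interpolation=cv2.INTER_CUBIC))
E
```

```text
False
[497.35555228 293.50150724  50.48477506] [ 0.12958129 -0.22776662  0.20159484]
0.18285832207401229 [-1.55748437  0.29832863  0.8781215 ] [496.9269246  293.47365058  49.99217929]
[ 0.50309588 -1.07635099 -3.3033348 ] [-0.02313198 -0.09035207  0.03449231] 0.17846763312913214
25.0 [502.76551659  -3.59829005 139.95187022] [ 0.13358208  0.28665464 -2.68584254] 0.1760260791767356
```

View pics/h1.png

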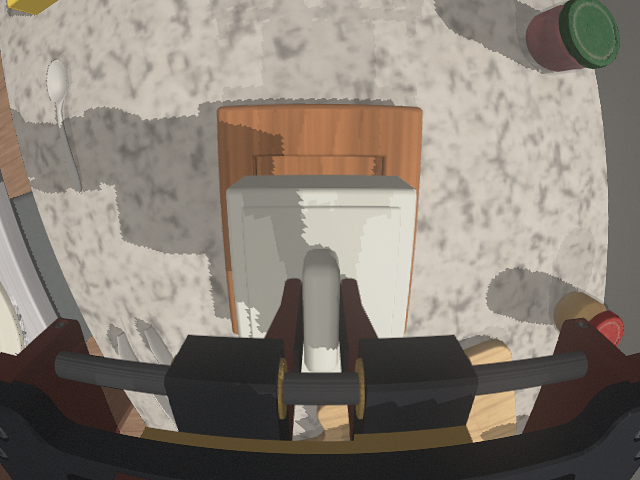

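View pics/h1s.png

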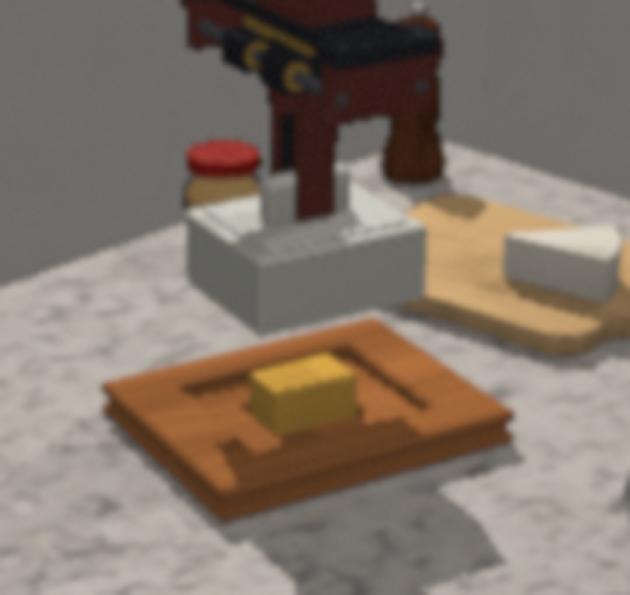

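```bash
python3 -W ignore - <<'E'
from h import *
import pickle
T,s=pickle.load(open("h1.pkl","rb"))
cv2.imwrite("pics/h1z.png",cv2.resize(s["color"][140:350,210:440],None,fx=2.6,fy=2.6,interpolation=cv2.INTER_CUBIC))
Z=T[2,3]
for nm,hx,hy,z in [("shelltop",45,55,Z-6),("rim",45,55,Z-50),("barTop",8,28,Z+24)]:
    out=[]
    for i,j in [(-1,1),(1,1),(1,-1),(-1,-1)]:
        u=wr_proj(s,T,[*(T[:2,3]+i*hx*T[:2,2]+j*hy*T[:2,1]),z]);out.append([((u-[210,140])*2.6).round(0).tolist()])
    print(nm,out)
E
```

```text
shelltop [[[34.0, 123.0]], [[536.0, 123.0]], [[487.0, 618.0]], [[83.0, 617.0]]]
rim [[[84.0, 88.0]], [[488.0, 88.0]], [[458.0, 513.0]], [[114.0, 512.0]]]
barTop [[[232.0, 328.0]], [[336.0, 328.0]], [[329.0, 614.0]], [[240.0, 614.0]]]
```

View pics/h1z.png

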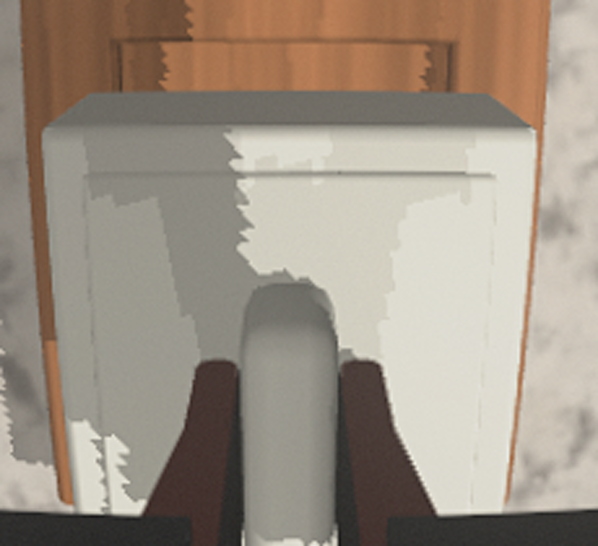

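```bash
python3 -W ignore - <<'E'
from rig import r
from h import *
import pickle
p=[502.5,-3.3]
r.move_straight(p+[85],velocity=70);r.dwell(0.3)
r.move_straight(p+[70],velocity=40,contact_N=6);r.dwell(0.3);o=r.observe();print(o["position"],o["force"])
print(r.move_straight(p+[62],velocity=10,contact_N=3)); o=r.observe(); print(o["time"],o["position"],o["force"],o["wrist_torque"],o["grip_width"])
s=r.snapshot("wrist");cv2.imwrite("pics/i1.png",s["color"])
s=r.snapshot("scene");cv2.imwrite("pics/i1s.png",cv2.resize(s["color"][200:310,270:410],None,fx=5,fy=5,interpolation=cv2.INTER_CUBIC))
E
```

```text
[502.66499155  -3.30764723  70.27319532] [-0.54836211 -0.55747687 -2.33147842]
True
27.7583 [502.51049608  -3.29478028  63.96078168] [ 0.90267141 -0.70020228  4.14626919] [ 0.00163979 -0.10042847 -0.0353141 ] 0.1795646607648976
```

View pics/i1.png

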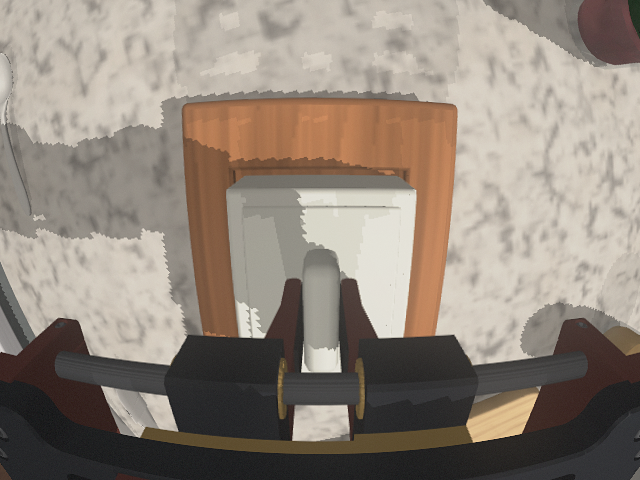

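View pics/i1s.png

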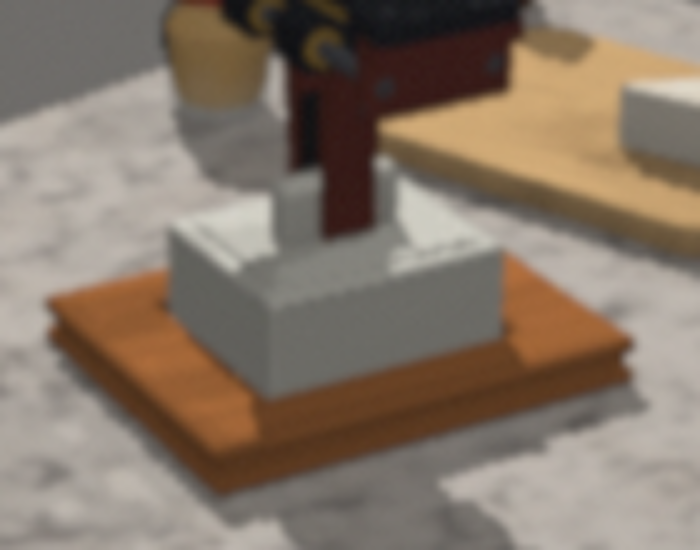

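Contact came at z = 63.96 mm, where 64.0 means the rim is on the ledge. The rim is inside the step. I release, retreat and check.

```bash
python3 -W ignore - <<'E'
from rig import r
from h import *
import pickle
r.open();o=r.observe();print(o["position"],o["force"])
r.move_straight([502.5,-3.3,200],velocity=100);r.dwell(0.3)
o=r.observe();s=r.snapshot("wrist");T=T_tool(o);pickle.dump((T,s),open("j1.pkl","wb"));print(o["time"],o["position"],o["force"])
cv2.imwrite("pics/j1.png",cv2.resize(s["color"][100:340,190:450],None,fx=2.4,fy=2.4,interpolation=cv2.INTER_CUBIC))
r.move_ptp([400,-380,250],list(down(np.radians(-60))));r.dwell(.2)
s=r.snapshot("scene");cv2.imwrite("pics/j1s.png",cv2.resize(s["color"][180:310,270:450],None,fx=4.4,fy=4.4,interpolation=cv2.INTER_CUBIC))
s=r.snapshot("top");cv2.imwrite("pics/j1t.png",s["color"])
E
```

```text
[501.4178473   -3.22873169  62.40204231] [ 0.04051716 -0.09362262  0.12023917]
30.8667 [502.40496348  -3.27584861 199.74129531] [-0.08558954 -0.82721643  0.46848632]
```

View pics/j1.png

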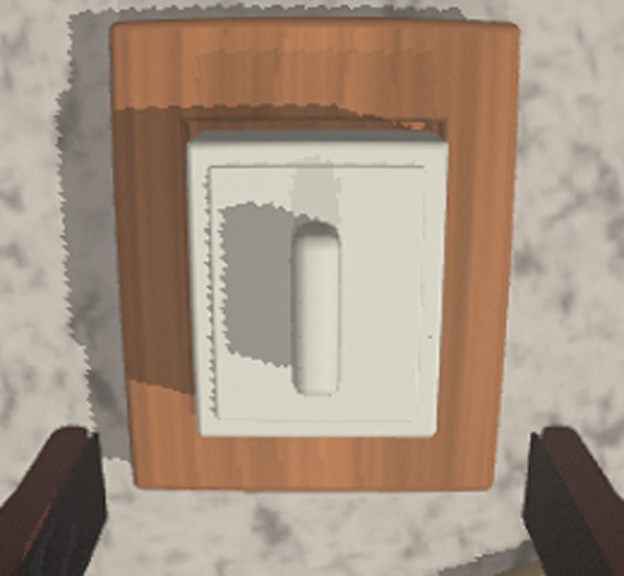

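View pics/j1s.png

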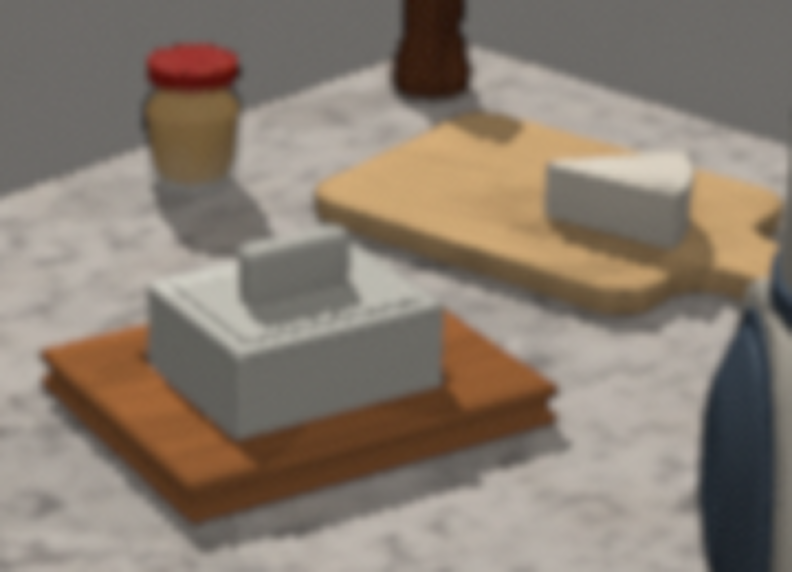

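View pics/j1t.png

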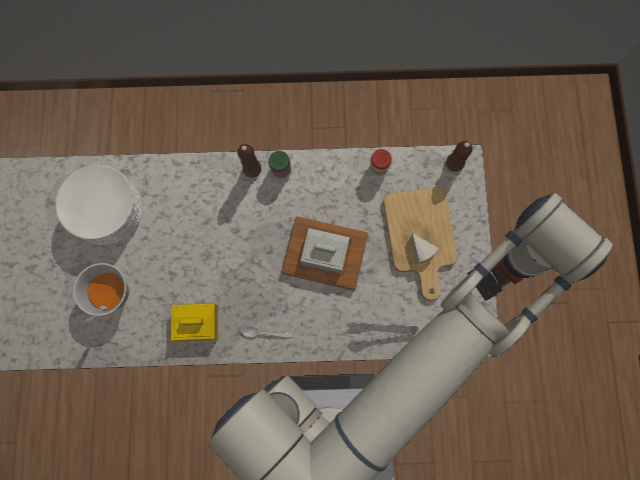

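```bash
python3 -W ignore - <<'E'
from h import *
import pickle
T,s=pickle.load(open("j1.pkl","rb"))
c,a,_=fit(s,T,[(190+x/2.4,100+y/2.4) for x,y in [(188,142),(447,142),(436,437),(199,436)]],0,0,58);print(c,np.degrees(a))
from rig import r
o=r.observe();print(o["time"],o["force"]);r.sign_off()
E
```

```text
edges [88.4, 109.6, 89.0, 109.3] [[474.4, 59.7], [560.0, 37.5], [532.8, -68.7], [446.7, -46.0]]
[503.46143896  -4.33883063] 75.47275716051111
32.675 [0.35487352 0.02298824 0.19468761]
the job is handed in; nothing more can be done
```

The cheese block is in the recess with the white cover over it. I handed the job in at 32.7 s, with the arm clear of everything.

- **Cheese:** I gripped it across its short side and lowered it until it touched at about 4 N. The tool stopped at 23.8 mm, against 23.5 mm expected for the recess floor. After I let go, the block measured about 1 mm and 0.6° off the recess.
- **Cover:** I lifted it by its bar and lowered it until it touched at about 4 N. The tool stopped at 64.0 mm, which is the height expected with the rim on the ledge. After I let go, it measured about 0.8 mm and 0.1° off the step, against 4 mm of play each side. It looked level in the last scene picture.
- **Everything else:** In the final pictures the wedge, both jars and the yellow look-alike cover were where they started.

No checks failed. The only disagreement was in size: edges picked in the wrist pictures came out up to 5% off the stated dimensions. The dish read about 154 mm against 150, and the cheese about 53 mm against 55. I therefore placed both pieces by the recess and step edges.

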